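# Shift the strip roller into third

### The arm

A 6-joint arm with a two-finger parallel gripper is mounted at the origin on the work surface; the furniture and walls round the work are solid. World frame = base frame: x ahead of the robot, y to its left, z up, the work surface at z = 0. Lengths are in mm, angles in rad, forces in N, time in s.
With the tool pointing down it reaches from about 275 to 1000 mm from the base axis. Payload 8.4 kg.
Tool frame: the origin (TCP) lies on the centre line of the jaws, within the pads' length; the fingertips stand 22 mm ahead of it and the grasp point (between the pads) lies 3 mm ahead of it; z points along the fingers, y is the direction in which the jaws open and shut (so a half turn about z gives the same grasp; the last joint's range is limited). The gripper opens to 85 mm and grips with 20 to 120 N. Pads are 22 mm wide; open, the fingers measure 114 mm over their backs; the gripper's body (76 mm by 85 mm) begins 54 mm behind the grasp point. The pads swing forward as they close: fully open they stand 13 mm farther back than shut.
Start: joints at [-1.112, 0.353, 1.633, -0, 1.155, -0.002], TCP at [277.915, -559.814, 253.281] pointing down, gripper open.
Joint ranges: [-2.63, 2.63], [-0.92, 2.1], [0.06, 2.66], [-1.3, 4.44], [0, 2.69], [-3.02, 3.02]. Speed limits (rad/s): [2.22, 2.22, 2.79, 3.14, 3.14, 3.14].

### API

Orientations are given as [roll, pitch, yaw] about the fixed x, y, z axes, in that order (R = Rz(yaw) Ry(pitch) Rx(roll)).
In Python, from rig import r gives the robot as it stands.
- The arm moves only by the tool carry_out, never from a script. Its argument "rows" is text: rows parted by semicolons, each of 5 numbers parted by spaces: the opening, from 0 (shut) to 1 (fully open), then the shift along the tool's x, y, z in units of 30 mm (1.0 is 30 mm), then the turn about the tool's z in units of 8 degrees (1.0 is 8 degrees). A call has 1 to 12 rows; each row shifts and turns the commanded pose from where the row before left it, along the tool's axes as they then stand; what a row does not reach is not made up. A row lasts 1/8 s, in which the tool goes at most 62.5 mm and 10.7 degrees, less where a joint would pass 70% of its speed; a pose out of reach is approached as far as the arm can. A call is refused whole if a number of a shift passes 1 or a number of a turn 1, either way. A call with a gripper value outside its range is refused whole. The fingers move at their own pace and stop on an object; "newtons" is the grip in N (left out, the last holds). Time passes only in rows, so rows that do not move let the fingers close. It gives the time, the measured TCP pose, the force and the opening at its end, in the units of the state.
- r.sense(): the state, without advancing time (a new reading comes with each control period).
- r.grab_frame(name): name is "scene" or "top" or "wrist"; returns the picture (420x560x3 uint8, blue, green, red); there is no depth.
- r.get_calibration(name): a dict with "intrinsics" (3x3 intrinsics, pixels), "position" and "rotation" of the camera in the world. Camera axes: x right, y up, looking along -z (the intrinsics and any distortion apply to the point x, -y, -z); pixel columns grow to the right and rows downward; lengths in mm; the calibration is good to about 2 mm. A picture is of the moment at which its call begins: read the wrist's pose just before it. get_calibration takes no time and is no camera call; for the wrist camera it gives the pose at the moment of the call.
- r.sign_off(): hands the job in, once; it reports no verdict.
The state is a dict: "clock": time; "qpos": joint angles; "qvel": joint speeds; "joint_efforts": joint torques, N m; "eef_pos": TCP position; "tcp_rot": TCP orientation; "contact_force": force on the tool from outside, world axes, zero at the start; "wrist_torque": the same for the moment, N m; "opening": opening from 0.0 (shut) to 1.0 (fully open).
Only numpy, scipy, OpenCV 4.12 (cv2) and the standard library are available. Lean on these libraries where they do the work, as an engineer would, in place of code of your own. Each camera call takes 0.05 s, during which the arm holds its last target.

### The job

Put the bench strip roller into third: the red-knobbed selector lever stands in the left lane of its H-shaped gate. With the outside of the shut fingers push it to the crossing, across to the right lane, and forward all the way home into the third slot (far right, green tab with three dots), then back off. Only push it, never take the lever between the fingers; do not run it into the first slot (far left) on the way, and leave the tools lying round the machine where they are.

Things in the scene. Friction and masses are not known exactly. Their poses are not given: they have to be found in the camera images.
- roller: Blue strip roller, bolted down: gearbox 170 (x) x 165 (y) mm on a 290 x 190 x 14 mm base plate, aluminium gate plate 152 x 152 mm on top (upper face 127 mm over the bench), two upright steel rolls on the far side, 112 mm high. Origin on the bench, under the gate's centre and the lever's pivot; x points forward (to the rolls), y left, z up. It stands turned by up to 0.45 rad either way.
- third_slot (a point): Point on the gate plate's upper face where the stem stands when home in the third slot: 30 mm forward and 30 mm right of the gate's centre. Axes as the roller's. Slots: first = forward left (one dot), second = back left (two), third = forward right (green tab, three), fourth = back right (four).
- neutral (a point): Centre of the H gate, on the plate's upper face, 127 mm over the bench; axes as the roller's. Two lanes along x, 18 mm wide, 78 mm long, their middles 30 mm left and right of here, are joined here by a cross channel along y, 22 mm wide. The lever's 12 mm stem runs in them and is stopped by their walls.
- knob (a point): Centre of the lever's red ball knob, diameter 40 mm, on a 12 mm steel stem (18 mm collar under the knob) that rocks about a pivot 20 mm over the bench under the gate's centre. Knob centre to pivot 180 mm: it stands 200 mm over the bench when upright and swings up to 56 mm to each side. z runs along the stem, upward.
- selector_across (a joint): Sideways lean of the lever, rad: 0 upright, positive to the machine's right (-y), stops at -0.315 (left lane) and +0.315 (right lane). Stays where it is left; about 2 N at the knob moves it.
- selector_fore (a joint): Forward lean of the lever, rad: 0 upright (the crossing), positive forward (+x), stops at -0.315 and +0.315. The stem can pass across only while this is within about 0.05 of 0. Stays where it is left; about 2 N at the knob moves it.
- try_square: Loose try square lying right of the machine, 80 x 107 x 18 mm, grey stock and steel blade. Origin at the centre of its underside. Leave alone.
- pliers_red: Loose pliers with red handles lying left of the machine, 64 x 189 x 15 mm. Origin at the centre of the underside. Leave alone.
- tape_measure: Loose yellow tape measure standing left of the machine, farther off, 43 x 73 x 62 mm. Origin at the centre of its underside. Leave alone.
- hold_weight: Loose grey iron weight with a ring handle standing right of the machine, farther off, 35 x 55 x 71 mm. Origin at the centre of its underside. Leave alone.

How it is judged (in metres and radians):
On the way:
1. the lever is across in the right lane, not yet forward (value of joint selector_across above 0.2 rad and value of joint selector_fore between -0.1 and 0.12 rad), for 0.05 s.
At the end, for the whole second after the job is handed in: The lever rests in the third slot: leaning right by more than 0.22 rad and forward by more than 0.26 rad (stops at 0.315), still; every loose tool within 20 mm of where it lay (value of joint selector_across between 0.22 and 0.34 rad and value of joint selector_fore between 0.26 and 0.34 rad and velocity of joint selector_across between -0.05 and 0.05 rad/s and velocity of joint selector_fore between -0.05 and 0.05 rad/s and distance of each of try_square, pliers_red, tape_measure, hold_weight from where it was at the start of the episode below 0.02 m); the robot touches nothing.
It fails at once if the lever is taken between the fingers (the grasp point within 15 mm of the lever's axis, at or below the knob) (x of the grasp point in the frame of knob between -0.015 and 0.015 m and y of the grasp point in the frame of knob between -0.015 and 0.015 m and z of the grasp point in the frame of knob between -0.08 and 0.02 m).
It fails at once if the lever is run into the first slot (left lane, forward lean over 0.2 rad) (value of joint selector_across below -0.15 rad and value of joint selector_fore above 0.2 rad).
It fails at once if a loose tool is lifted or moved by more than 20 mm (distance of any of try_square, pliers_red, tape_measure, hold_weight from where it was at the start of the episode above 0.02 m).
It also fails if it takes over 67 s, if anything falls off the work surface, if the arm or the gripper's body presses on something with over 40 N, if the wrist force passes 120 N, or if a joint passes its speed limit or range.

## Working session

There is one attempt and no reset: what is moved stays moved. The work goes in short steps, Python scripts to look and compute and a tool call to move; the robot and the scene stay as the last step left them, time stands still between calls to the robot, and variables do not carry over. Pictures are saved under pics/ and viewed, and the job is handed in when it is done.

Besides the shell and the picture viewer there is one more tool, called after "Emit:" in YAML: its name, and indented under it one key for each argument. carry_out: Moves the arm, as the interface text tells. Its arguments: {"type":"object","properties":{"rows":{"type":"string"},"newtons":{"type":"number"}},"required":["rows"]}

```bash
mkdir -p pics; ls
python3 - <<'E'
from rig import r
import cv2,json
s=r.sense()
for k,v in s.items(): print(k,v)
for n in ["scene","top"]:
    cv2.imwrite(f"pics/{n}0.png",r.grab_frame(n)); print(n,r.get_calibration(n))
E
```

```text
pics
clock 0.0
qpos [-1.11236738e+00  3.53660339e-01  1.63418671e+00 -2.03993041e-05
  1.15518620e+00 -2.40428696e-03]
qvel [ 7.95907799e-06 -2.08665976e-04  1.65976202e-04  1.60499846e-03
  4.51173581e-04 -1.04746081e-03]
joint_efforts [ 4.17304967e-03 -6.05240965e+01 -3.42065227e+01  4.14094284e-04
  9.32064140e-03 -2.96736425e-05]
eef_pos [ 277.71751145 -559.38209035  252.53155132]
tcp_rot [-3.14015202e+00  1.51871910e-05  4.60841495e-01]
contact_force [-0.99632477  0.1121025  -0.19986233]
wrist_torque [ 0.02335743  0.02066497 -0.0273533 ]
opening 1.0002624527505573
scene {'intrinsics': array([[458.34307904,   0.        , 280.39566029],
       [  0.        , 458.34307904, 212.82290115],
       [  0.        ,   0.        ,   1.        ]]), 'position': array([ 13.88593056, 720.409709  , 938.43123893]), 'rotation': array([ 0.84035533, -0.01403246, -2.45877778])}
top {'intrinsics': array([[407.85705289,   0.        , 276.31192591],
       [  0.        , 407.85705289, 212.61516063],
       [  0.        ,   0.        ,   1.        ]]), 'position': array([473.79320915,  57.75688438, 991.01571732]), 'rotation': array([ 0.10640774, -0.0255443 , -1.58068254])}
```

View pics/scene0.png

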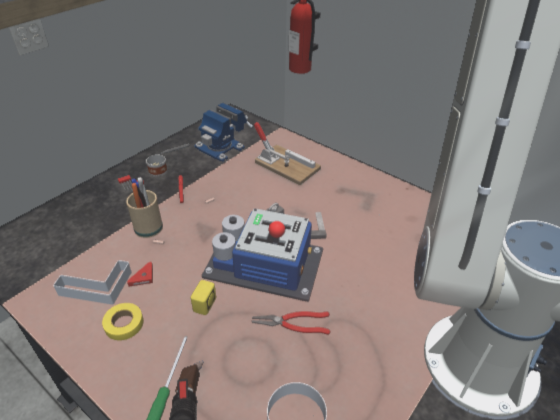

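View pics/top0.png

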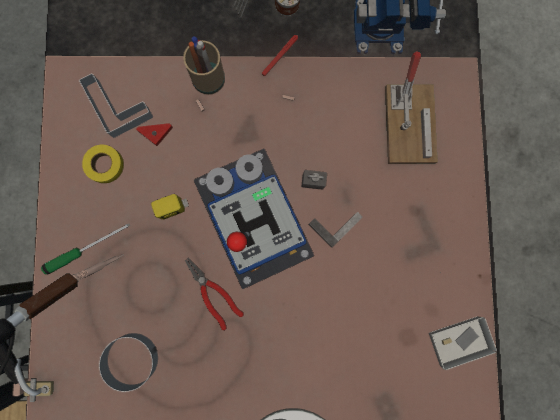

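The top view shows the roller turned slightly left. The knob is at about (237,242) in the left lane and the green tab at about (262,194). Next I'll measure them.

```bash
cat > h.py <<'E'
import numpy as np,cv2
from scipy.spatial.transform import Rotation as R
def cast(c,uv,z):
    K=c['intrinsics'];M=R.from_euler('xyz',c['rotation']).as_matrix();p=c['position']
    d=np.linalg.inv(K)@np.array([uv[0],uv[1],1.]);d=M@np.array([d[0],-d[1],-d[2]])
    return p+d*(z-p[2])/d[2]
def ray(c,uv):
    a=cast(c,uv,0);p=np.array(c['position']);return p,(a-p)/np.linalg.norm(a-p)
def two(c1,u1,c2,u2):
    p,d=ray(c1,u1);q,e=ray(c2,u2)
    A=np.stack([d,-e],1);t=np.linalg.lstsq(A,q-p,rcond=None)[0]
    a=p+t[0]*d;b=q+t[1]*e;return (a+b)/2,np.linalg.norm(a-b)
def red(im):
    h=cv2.cvtColor(im,cv2.COLOR_BGR2HSV);return (((h[...,0]<6)|(h[...,0]>174))&(h[...,1]>170)&(h[...,2]>90)).astype(np.uint8)
def blobs(m,amin=30):
    n,l,s,c=cv2.connectedComponentsWithStats(m);return [(tuple(np.round(c[i],1)),s[i].tolist()) for i in range(1,n) if s[i,4]>=amin]
E
python3 - <<'E'
from rig import r
from h import *
t=cv2.imread('pics/top0.png');s=cv2.imread('pics/scene0.png')
ct=r.get_calibration('top');cs=r.get_calibration('scene')
print(blobs(red(t)));print(blobs(red(s)))
h=cv2.cvtColor(t,cv2.COLOR_BGR2HSV)
g=((h[...,0]>45)&(h[...,0]<80)&(h[...,1]>100)).astype(np.uint8);print('green',blobs(g,10))
b=((h[...,0]>100)&(h[...,0]<125)&(h[...,1]>120)).astype(np.uint8);print('blue',blobs(b,20))
w=((h[...,1]<40)&(h[...,2]>150)).astype(np.uint8)
for x in blobs(w,100):print('w',x)
cv2.imwrite('pics/z.png',cv2.resize(t[130:300,180:380],None,fx=3.9,fy=3.5,interpolation=cv2.INTER_CUBIC))
E
```

```text
[((np.float64(292.3), np.float64(39.8)), [287, 35, 10, 11, 47]), ((np.float64(154.0), np.float64(131.4)), [137, 124, 34, 20, 336]), ((np.float64(236.3), np.float64(241.3)), [227, 232, 20, 20, 292]), ((np.float64(225.2), np.float64(297.2)), [206, 280, 37, 37, 236]), ((np.float64(211.7), np.float64(307.8)), [201, 286, 25, 44, 230])]
[]
green [((np.float64(261.4), np.float64(193.5)), [252, 187, 19, 14, 106]), ((np.float64(62.2), np.float64(260.0)), [45, 248, 36, 25, 378]), ((np.float64(43.1), np.float64(270.5)), [41, 267, 6, 7, 11])]
blue [((np.float64(387.6), np.float64(16.8)), [366, 0, 40, 45, 742]), ((np.float64(424.5), np.float64(12.7)), [411, 0, 25, 29, 382]), ((np.float64(359.2), np.float64(28.9)), [354, 5, 19, 36, 193]), ((np.float64(381.9), np.float64(34.3)), [373, 33, 18, 4, 33]), ((np.float64(194.4), np.float64(40.4)), [192, 37, 5, 10, 31]), ((np.float64(250.8), np.float64(219.3)), [208, 168, 98, 106, 859])]
w ((np.float64(457.9), np.float64(341.9)), [433, 320, 54, 43, 1063])
w ((np.float64(293.3), np.float64(415.6)), [265, 411, 57, 9, 358])
```

View pics/z.png

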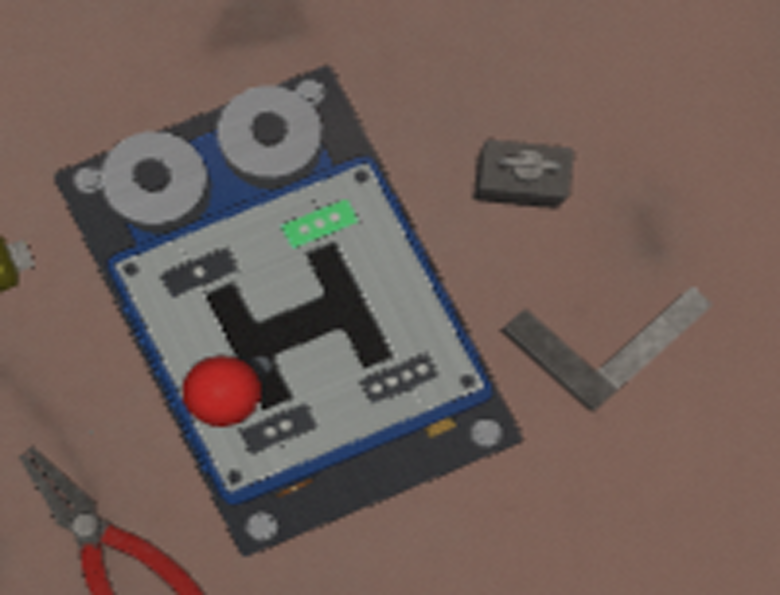

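Run:
```python
from rig import r
from h import *
t=cv2.imread('pics/top0.png');s=cv2.imread('pics/scene0.png')
ct=r.get_calibration('top');cs=r.get_calibration('scene')
z=np.array([(131,269),(362,176),(468,381),(234,477)])/[3.9,3.5]+[180,130]-0.4
P=np.array([cast(ct,u,127) for u in z]);c=P.mean(0)
fx=(P[0]+P[1]-P[2]-P[3])/2;fy=(P[0]+P[3]-P[1]-P[2])/2
print(P.round(1),c,np.linalg.norm(fx),np.linalg.norm(fy),np.arctan2(fx[1],fx[0]),np.arctan2(-fy[0],fy[1]))
h=cv2.cvtColor(s,cv2.COLOR_BGR2HSV)
m=(((h[...,0]<8)|(h[...,0]>172))&(h[...,1]>140)&(h[...,2]>90)).astype(np.uint8);print(blobs(m))
us=[b[0] for b in blobs(m) if 260<b[0][0]<295 and 215<b[0][1]<245]
if us:
    k,e=two(ct,(236.8,241.5),cs,us[0]);print('knob',k,e)
yaw=np.arctan2(fx[1],fx[0]);Rm=np.array([[np.cos(yaw),np.sin(yaw)],[-np.sin(yaw),np.cos(yaw)]])
if us: print('local',Rm@(k[:2]-c[:2]))
k2=cast(ct,(236.8,241.5),190);print(k2,Rm@(k2[:2]-c[:2]))
```

```text
[[580.  168.9 127. ]
 [636.7  42.4 127. ]
 [510.4 -14.1 127. ]
 [454.1 112.9 127. ]] [545.30848984  77.53626862 127.        ] 138.05841760848486 138.73495954806768 0.4196526463150464 0.4194876588667969
[((np.float64(302.1), np.float64(27.8)), [292, 0, 20, 72, 719]), ((np.float64(259.6), np.float64(130.4)), [255, 123, 10, 16, 65]), ((np.float64(124.0), np.float64(178.5)), [119, 176, 11, 6, 42]), ((np.float64(180.6), np.float64(187.5)), [179, 176, 4, 26, 83]), ((np.float64(276.5), np.float64(228.0)), [270, 222, 15, 13, 159]), ((np.float64(142.4), np.float64(274.4)), [128, 263, 24, 22, 236]), ((np.float64(305.2), np.float64(314.5)), [283, 312, 46, 8, 169]), ((np.float64(305.0), np.float64(328.4)), [283, 322, 46, 12, 186]), ((np.float64(182.5), np.float64(389.4)), [180, 382, 6, 16, 95])]
knob [503.60298824 114.69628741 192.65555289] 1.9426903125861306
local [-22.94613767  50.92828905]
[502.90489395 114.32096765 190.        ] [-23.73658019  50.86996941]
```

Gate centre is about (545, 78), yaw 0.42, with screw spacing 138 mm both ways, which is consistent. The knob's local position is about (-23.5, 51), so it's in the left lane and slightly back. The knob height of 190–193 mm matches the expected 189 mm. I'll shut the fingers, align the tool with the machine and approach from behind the knob.

Emit:
carry_out:
  rows: "0 0 0 0 0.29; 0 0.8 -1 0 0; 0 0.8 -1 0 0; 0 0.8 -1 0 0; 0 0.8 -1 0 0; 0 0.8 -1 0 0; 0 0.8 -1 0 0; 0 0.8 -1 0 0; 0 0.8 -1 0 0; 0 0.8 -1 0 0; 0 0.8 -1 0 0; 0 0 0 0 0"
  newtons: 20

```text
clock: 1.6
eef_pos: [374.7, -186.1, 253.1]
tcp_rot: [-3.141, 0.0, 0.423]
contact_force: [0.4, -0.1, 0.6]
opening: 0.001
```

```bash
cat >> h.py <<'E'
C=np.array([545.3,77.5]);YAW=0.4196
Rm=np.array([[np.cos(YAW),np.sin(YAW)],[-np.sin(YAW),np.cos(YAW)]])
def loc(p): return Rm@(np.asarray(p)[:2]-C)
def units(s,target_local,z):
    d=Rm.T@np.asarray(target_local,float)+C-s['eef_pos'][:2]
    M=R.from_euler('xyz',s['tcp_rot']).as_matrix()
    return M.T@np.array([d[0],d[1],z-s['eef_pos'][2]])/30
def knob(r,tag=None):
    t=r.grab_frame('top');c=r.get_calibration('top')
    if tag: cv2.imwrite(f'pics/{tag}.png',cv2.resize(t[130:300,180:380],None,fx=3.5,fy=3.5))
    for b in blobs(red(t)):
        if 215<b[0][0]<300 and 180<b[0][1]<265:
            p=cast(c,b[0],192);l=loc(p);print(b,'knob local',l.round(1),'angles fore,across',(l[0]/180).round(3),(-l[1]/180).round(3))
    s=r.sense();print('tcp local',loc(s['eef_pos']).round(1),s['eef_pos'][2].round(1),s['contact_force'].round(1),s['clock'])
E
python3 - <<'E'
from rig import r
from h import *
s=r.sense();print(units(s,(-80,52),253))
E
```

```text
[ 6.13373888 -7.41913201  0.00856447]
```

Emit:
carry_out:
  rows: "0 0.75 -0.93 0 0; 0 0.75 -0.93 0 0; 0 0.75 -0.93 0 0; 0 0.75 -0.93 0 0; 0 0.75 -0.93 0 0; 0 0.75 -0.93 0 0; 0 0.75 -0.93 0 0; 0 0.75 -0.93 0 0; 0 0.1 0 0.6 0; 0 0 0 0.6 0; 0 0 0 0.55 0; 0 0 0 0 0"

```text
clock: 3.1
eef_pos: [450.0, 89.7, 199.7]
tcp_rot: [-3.141, 0.003, 0.42]
contact_force: [0.3, 0.0, 0.5]
opening: 0.004
```

Run:
```python
from rig import r
from h import *
knob(r,'a1'); cv2.imwrite('pics/s1.png',r.grab_frame('scene')[120:330,160:400].repeat(3,0).repeat(3,1)[:600,:])
```

```text
((np.float64(235.1), np.float64(235.5)), [227, 232, 17, 8, 75]) knob local [-11.8  49.1] angles fore,across -0.065 -0.273
tcp local [-81.5  49.9] 200.5 [-0.1  0.4  0.7] 3.15
```

View pics/s1.png

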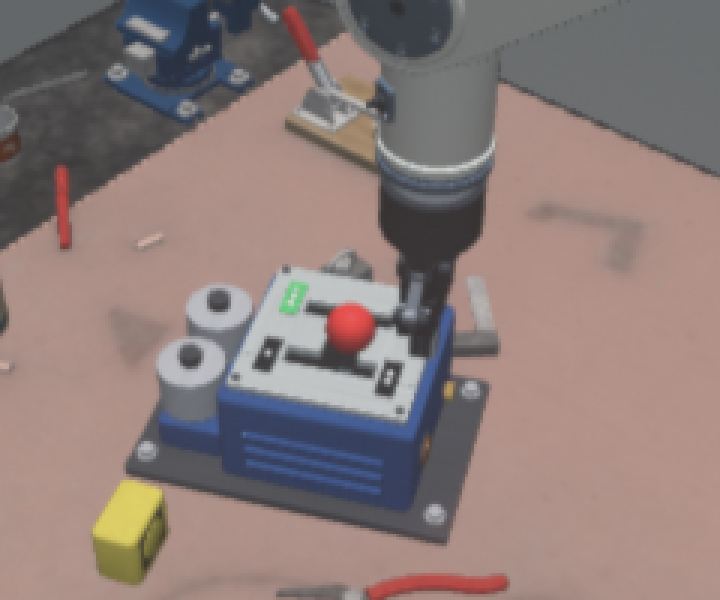

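View pics/a1.png

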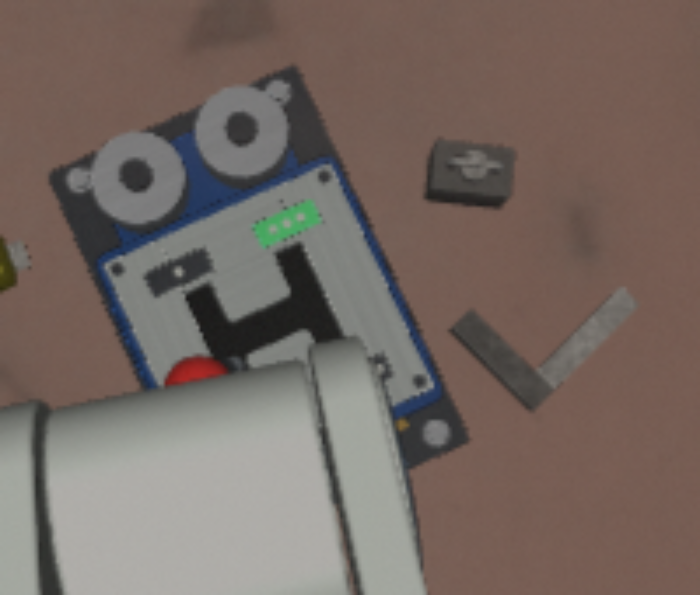

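Knob and fingers are clear of each other. I'll push forward gently, stopping a bit short first.

Emit:
carry_out:
  rows: "0 0.4 0 0 0; 0 0.4 0 0 0; 0 0.2 0 0 0; 0 0.2 0 0 0; 0 0.1 0 0 0; 0 0 0 0 0; 0 0 0 0 0"

```text
clock: 4.08
eef_pos: [486.0, 106.3, 200.7]
tcp_rot: [-3.142, 0.0, 0.42]
contact_force: [-0.8, -0.6, 1.0]
opening: -0.003
```

```bash
cat >> h.py <<'E'
def knobs(r,tag=None):
    t=r.grab_frame('scene');c=r.get_calibration('scene')
    h=cv2.cvtColor(t,cv2.COLOR_BGR2HSV)
    m=(((h[...,0]<8)|(h[...,0]>172))&(h[...,1]>140)&(h[...,2]>70)).astype(np.uint8)
    if tag: cv2.imwrite(f'pics/{tag}.png',cv2.resize(t[160:310,190:350],None,fx=4,fy=4,interpolation=cv2.INTER_CUBIC))
    for b in blobs(m):
        if 235<b[0][0]<315 and 190<b[0][1]<260:
            l=loc(cast(c,b[0],192));print(b,'knob local(scene)',l.round(1))
    s=r.sense();print('tcp local',loc(s['eef_pos']).round(1),s['eef_pos'][2].round(1),s['tcp_rot'].round(3),s['contact_force'].round(1),s['clock'])
E
python3 - <<'E'
from rig import r
from h import *
l=loc(cast(r.get_calibration('scene'),(276.5,228),192));print('ref first',l)
knobs(r,'s2')
E
```

```text
ref first [-21.78005048  50.41332494]
((np.float64(270.7), np.float64(227.7)), [265, 221, 14, 13, 127]) knob local(scene) [-8.4 53.2]
tcp local [-42.3  50.5] 200.7 [-3.142  0.     0.42 ] [-1.4 -0.8  0.6] 4.125
```

View pics/s2.png

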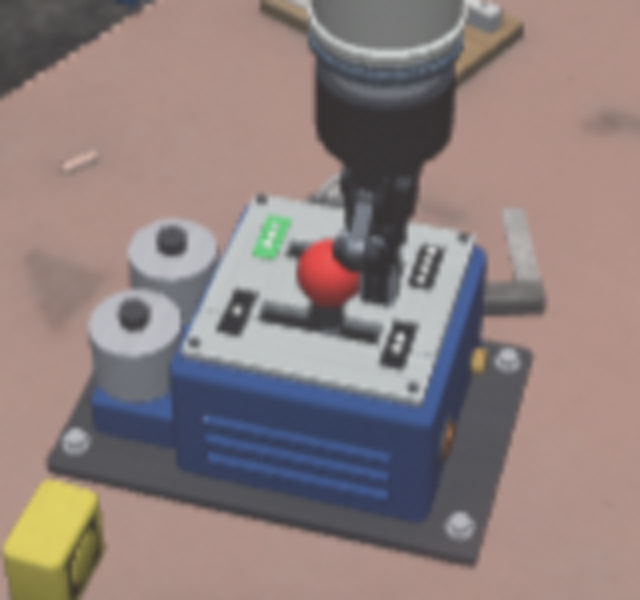

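The finger is in contact at TCP −42, with the knob at about −10. I'll push another 11 mm to the crossing.

Emit:
carry_out:
  rows: "0 0.15 0 0 0; 0 0.15 0 0 0; 0 0.06 0 0 0; 0 0 0 0 0; 0 0 0 0 0"

```text
clock: 4.75
eef_pos: [496.2, 110.7, 200.8]
tcp_rot: [3.142, -0.0, 0.42]
contact_force: [-0.9, -1.4, 1.2]
opening: 0.001
```

Run:
```python
from rig import r
from h import *
knobs(r,'s3')
```

```text
((np.float64(266.3), np.float64(226.9)), [261, 220, 13, 13, 119]) knob local(scene) [ 2.4 53.4]
tcp local [-31.4  50.4] 200.8 [ 3.141 -0.     0.42 ] [-0.7 -0.2  1.5] 4.8
```

View pics/s3.png

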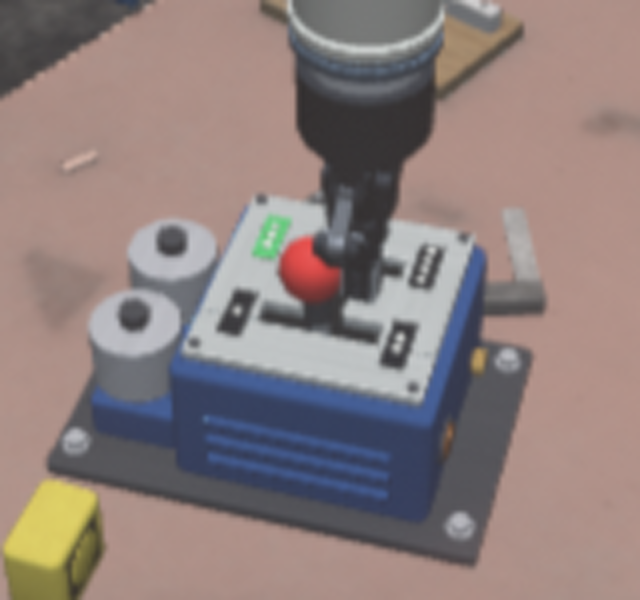

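The knob is at the crossing (about 0–2 mm). I'll back off and go round to its left side.

Emit:
carry_out:
  rows: "0 -0.5 0 0 0; 0 -0.5 0 0 0; 0 0 -0.6 0 0; 0 0 -0.6 0 0; 0 0 -0.6 0 0; 0 0.7 0 0 0; 0 0.7 0 0 0; 0 0.65 0 0 0; 0 0 0 0 0; 0 0 0 0 0"

```text
clock: 6.05
eef_pos: [501.9, 173.3, 200.5]
tcp_rot: [-3.141, 0.001, 0.421]
contact_force: [0.4, -0.3, -0.2]
opening: 0.002
```

Run:
```python
from rig import r
from h import *
knobs(r,'s4');knob(r,'a4')
```

```text
((np.float64(271.3), np.float64(226.9)), [268, 221, 8, 13, 69]) knob local(scene) [-9.  50.2]
tcp local [ -0.8 105. ] 200.6 [-3.141e+00  1.000e-03  4.210e-01] [0.  0.4 0.1] 6.1
((np.float64(235.4), np.float64(231.6)), [229, 222, 13, 19, 141]) knob local [-5.  45.4] angles fore,across -0.028 -0.252
tcp local [ -0.7 104.8] 200.7 [-0.9  0.6 -0.6] 6.15
```

View pics/s4.png

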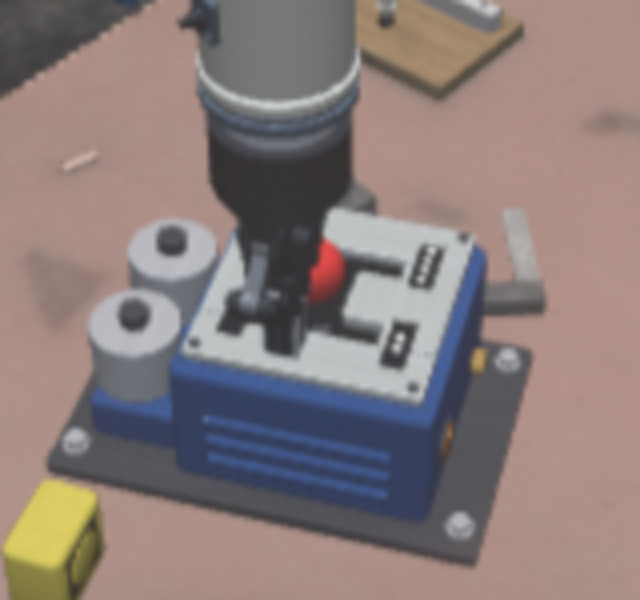

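View pics/a4.png

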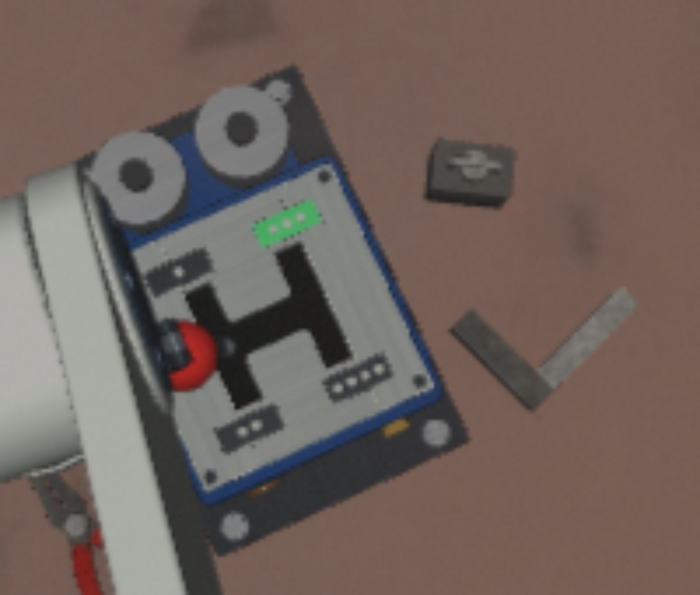

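Run:
```python
from rig import r
from h import *
c=r.get_calibration('top')
print(loc(cast(c,(232,231.5),191)))
```

```text
[-2.02755317 51.42337278]
```

By its visible edges the knob stands at x ≈ −2, inside the crossing window of ±9. I'll push it to the right, in −y.

Emit:
carry_out:
  rows: "0 0 0.4 0 0; 0 0 0.4 0 0; 0 0 0.35 0 0; 0 0 0.35 0 0; 0 0 0.35 0 0; 0 0 0.35 0 0; 0 0 0.35 0 0; 0 0 0.35 0 0; 0 0 0.35 0 0; 0 0 0.35 0 0; 0 0 0 0 0; 0 0 0 0 0"

```text
clock: 7.65
eef_pos: [546.9, 74.2, 200.8]
tcp_rot: [3.141, 0.0, 0.42]
contact_force: [0.3, -0.2, -0.0]
opening: 0.0
```

Run:
```python
from rig import r
from h import *
knobs(r,'s5');knob(r,'a5')
```

```text
((np.float64(281.5), np.float64(201.6)), [279, 196, 6, 12, 50]) knob local(scene) [ -8.3 -45.3]
tcp local [ 0.1 -3.5] 200.8 [3.141 0.    0.42 ] [ 0.9 -0.5  0.3] 7.7
tcp local [ 0.1 -3.4] 200.8 [-0.1 -0.2  0.1] 7.75
```

View pics/s5.png

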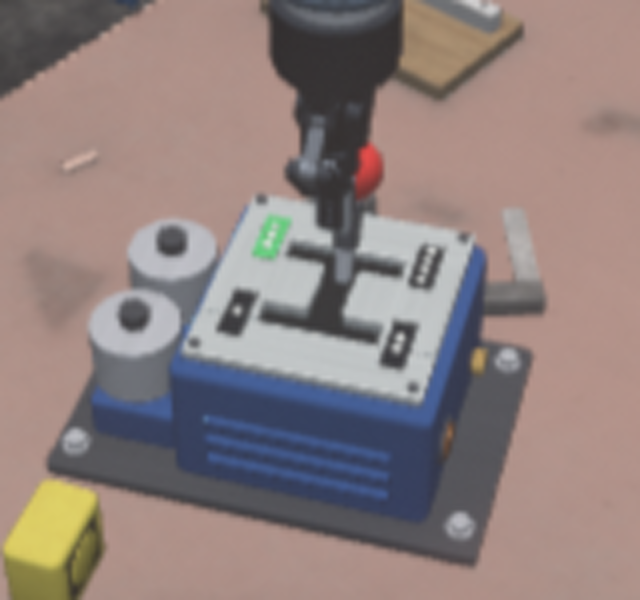

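View pics/a5.png

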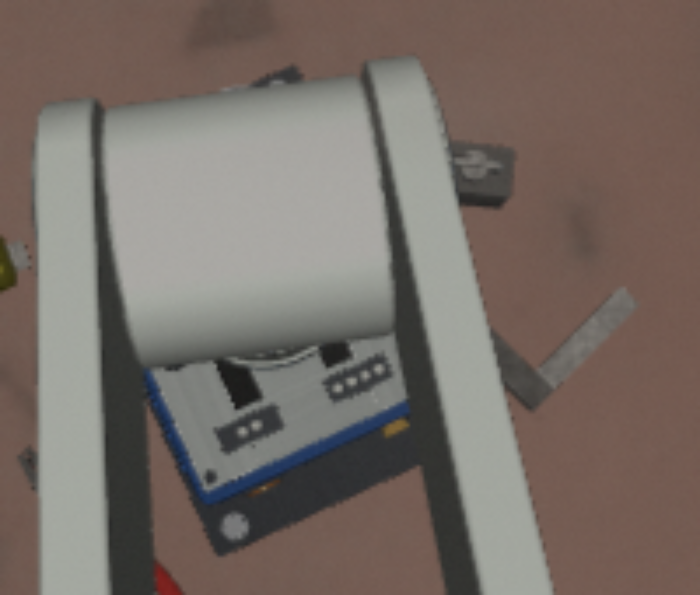

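Emit:
carry_out:
  rows: "0 0 0.15 0 0; 0 0 0.15 0 0; 0 0 0 0 0; 0 0 0 0 0"

```text
clock: 8.25
eef_pos: [550.7, 65.9, 200.9]
tcp_rot: [3.141, -0.0, 0.42]
contact_force: [0.1, 0.7, -0.2]
opening: 0.0
```

Run:
```python
from rig import r
from h import *
c=r.get_calibration('scene')
print('before',loc(cast(c,(278,202),193)))
knobs(r,'s6')
```

```text
before [ -0.60965638 -40.28704514]
((np.float64(282.4), np.float64(200.1)), [280, 195, 6, 11, 50]) knob local(scene) [ -9.  -51.6]
tcp local [  0.3 -12.7] 200.9 [ 3.141 -0.     0.42 ] [ 1.  -0.2  0.1] 8.3
```

View pics/s6.png

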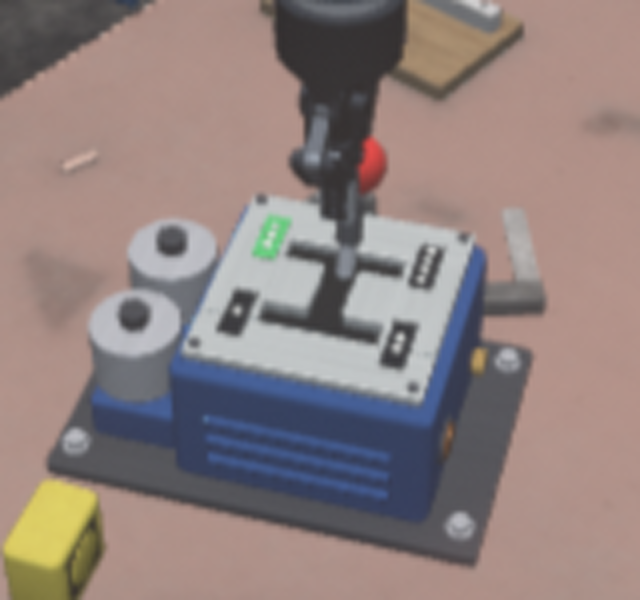

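Emit:
carry_out:
  rows: "0 0 0.12 0 0; 0 0 0.1 0 0; 0 0 0 0 0; 0 0 0 0 0"

```text
clock: 8.8
eef_pos: [553.3, 59.9, 200.8]
tcp_rot: [3.141, -0.0, 0.42]
contact_force: [-1.0, -0.4, -0.0]
opening: -0.001
```

Run:
```python
from rig import r
from h import *
knobs(r,'s7')
```

```text
((np.float64(283.0), np.float64(198.8)), [281, 193, 6, 12, 48]) knob local(scene) [ -9.2 -56.9]
tcp local [  0.2 -19.3] 200.9 [ 3.141 -0.     0.42 ] [0.1 0.9 0.5] 8.85
```

Knob is now at y ≈ −52, in the right lane. I'll back off and go round behind it.

Emit:
carry_out:
  rows: "0 0 -0.4 0 0; 0 0 -0.4 0 0; 0 -0.6 0 0 0; 0 -0.65 0 0 0; 0 -0.65 0 0 0; 0 -0.6 0 0 0; 0 0 0.6 0 0; 0 0 0.65 0 0; 0 0 0.65 0 0; 0 0 0 0 0; 0 0 0 0 0"

```text
clock: 10.22
eef_pos: [498.3, -1.0, 200.5]
tcp_rot: [-3.141, 0.0, 0.419]
contact_force: [0.2, -0.0, -0.0]
opening: -0.001
```

Run:
```python
from rig import r
from h import *
knobs(r,'s8');knob(r,'a8')
```

```text
((np.float64(279.0), np.float64(198.4)), [272, 192, 15, 13, 141]) knob local(scene) [  1.  -55.6]
tcp local [-74.9 -52.2] 200.5 [-3.141  0.     0.42 ] [0.5 0.4 0.2] 10.275
tcp local [-74.9 -52. ] 200.6 [ 1.  -0.2  0.6] 10.325
```

View pics/s8.png

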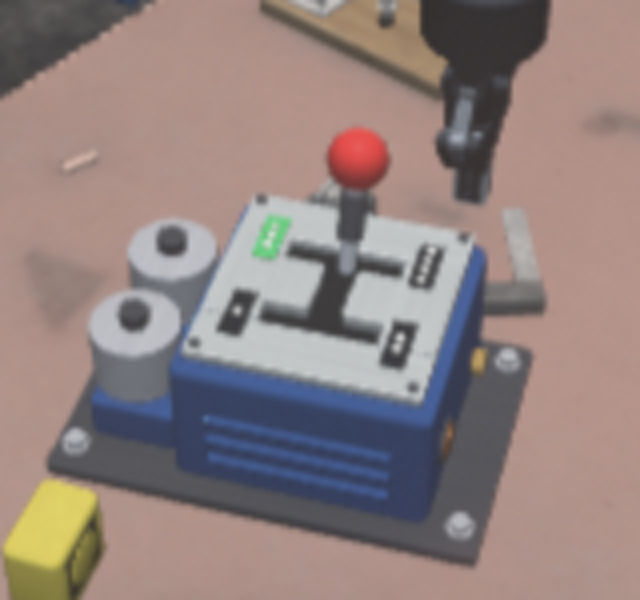

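View pics/a8.png

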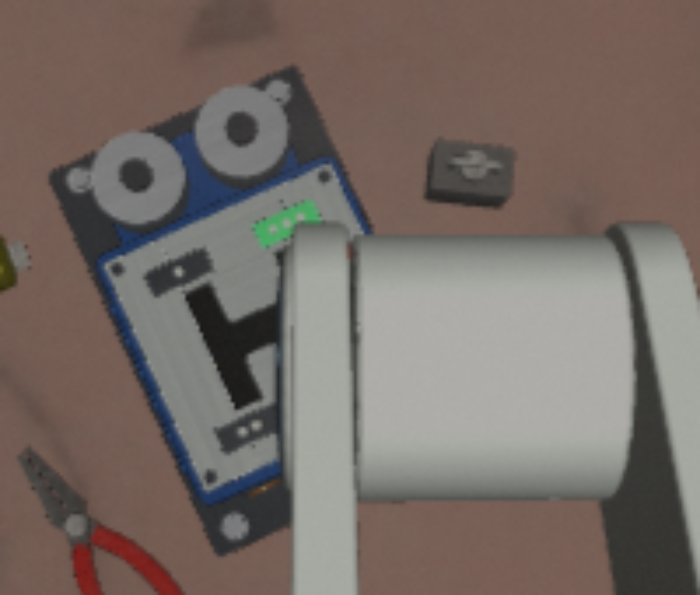

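The knob stands freely at local (1, −55), as expected. I'll push it forward into third.

Emit:
carry_out:
  rows: "0 0.3 0.05 0.1 0; 0 0.4 0.03 0.1 0; 0 0.4 0 0 0; 0 0.3 0 0 0; 0 0.3 0 0 0; 0 0.3 0 0 0; 0 0.3 0 0 0; 0 0.3 0 0 0; 0 0.2 0 0 0; 0 0.2 0 0 0; 0 0 0 0 0; 0 0 0 0 0"

```text
clock: 11.82
eef_pos: [581.6, 33.9, 194.9]
tcp_rot: [3.141, -0.001, 0.42]
contact_force: [-1.0, 0.0, 0.2]
opening: -0.001
```

Run:
```python
from rig import r
from h import *
knobs(r,'s9')
```

```text
((np.float64(260.5), np.float64(197.8)), [255, 191, 13, 13, 121]) knob local(scene) [ 46.6 -45. ]
tcp local [ 15.3 -54.6] 195.0 [ 3.141e+00 -1.000e-03  4.200e-01] [-0.2 -0.4 -1. ] 11.875
```

View pics/s9.png

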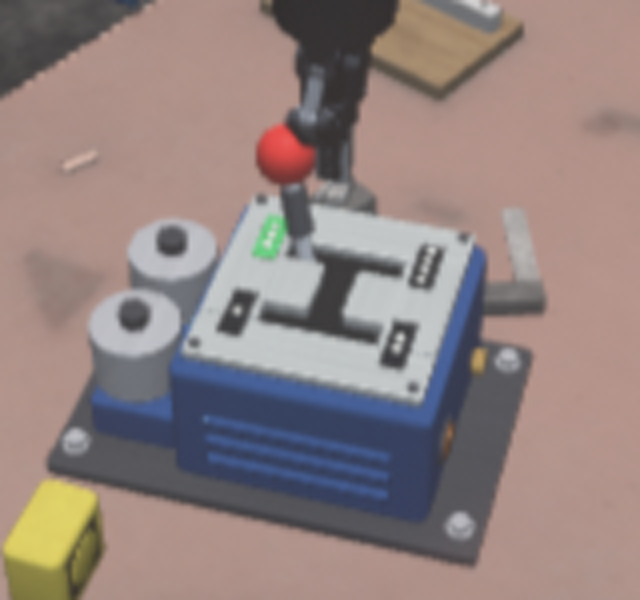

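Nearly there. I'll creep forward until the end stop shows in the force.

Emit:
carry_out:
  rows: "0 0.1 0 0 0; 0 0.1 0 0 0; 0 0.07 0 0 0; 0 0 0 0 0; 0 0 0 0 0"

```text
clock: 12.5
eef_pos: [588.8, 37.2, 194.8]
tcp_rot: [3.142, -0.0, 0.42]
contact_force: [-1.3, -0.7, -0.9]
opening: 0.002
```

Emit:
carry_out:
  rows: "0 0.07 0 0 0; 0 0.06 0 0 0; 0 0 0 0 0; 0 0 0 0 0"

```text
clock: 13.0
eef_pos: [592.2, 38.7, 194.7]
tcp_rot: [-3.141, 0.0, 0.42]
contact_force: [-2.9, -0.4, -1.6]
opening: -0.001
```

Emit:
carry_out:
  rows: "0 0.06 0 0 0; 0 0.06 0 0 0; 0 0 0 0 0; 0 0 0 0 0"

```text
clock: 13.5
eef_pos: [594.4, 39.9, 194.2]
tcp_rot: [-3.141, 0.003, 0.42]
contact_force: [-6.3, -3.2, -2.6]
opening: 0.001
```

Run:
```python
from rig import r
from h import *
knobs(r,'s10')
```

```text
((np.float64(256.6), np.float64(198.2)), [251, 192, 13, 12, 118]) knob local(scene) [ 55.6 -40.7]
tcp local [ 29.5 -54.3] 194.2 [-3.141e+00  3.000e-03  4.200e-01] [-6.3 -3.  -1.7] 13.55
```

View pics/s10.png

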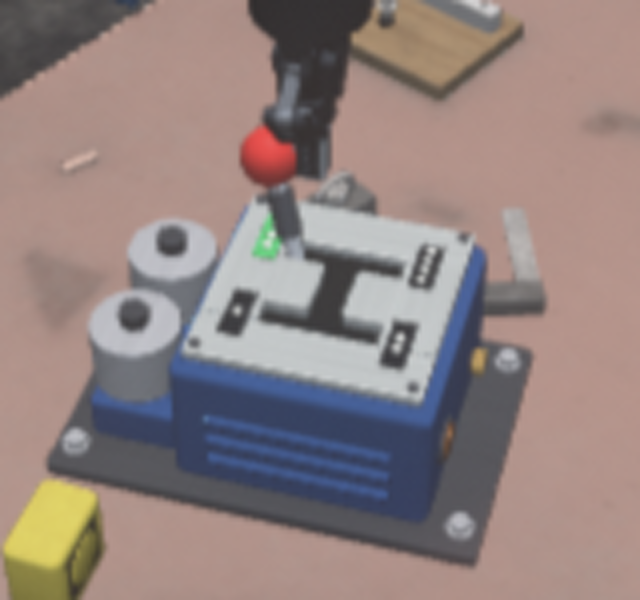

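The force has risen to about 7 N, so it's at the end stop. I'll back straight off, lift, move away and check.

Emit:
carry_out:
  rows: "0 -0.3 0 0 0; 0 -0.6 0 0 0; 0 -0.8 0 0 0; 0 -0.9 0 0 0; 0 -0.9 0 -0.6 0; 0 -0.8 0.5 -0.8 0; 0 -0.8 0.9 -0.5 0; 0 -0.8 0.9 0 0; 0 -0.8 0.9 0 0; 0 -0.8 0.9 0 0; 0 0 0 0 0; 0 0 0 0 0"

```text
clock: 15.05
eef_pos: [440.2, -163.7, 252.1]
tcp_rot: [3.141, -0.001, 0.419]
contact_force: [0.5, 0.2, -0.6]
opening: 0.003
```

Run:
```python
from rig import r
from h import *
knobs(r,'s11');knob(r,'a11')
t=cv2.imread('pics/a11.png')
ct=r.get_calibration('top');cs=r.get_calibration('scene')
T=r.grab_frame('top');S=r.grab_frame('scene');cv2.imwrite('pics/t11.png',T)
h=cv2.cvtColor(S,cv2.COLOR_BGR2HSV)
m=(((h[...,0]<8)|(h[...,0]>172))&(h[...,1]>140)&(h[...,2]>70)).astype(np.uint8)
a=[b[0] for b in blobs(red(T)) if 215<b[0][0]<300 and 170<b[0][1]<265]
b=[b[0] for b in blobs(m) if 235<b[0][0]<315 and 180<b[0][1]<260]
if a and b:
    k,e=two(ct,a[0],cs,b[0]);l=loc(k);print(k,e,l,np.arcsin(l/180))
```

```text
((np.float64(257.2), np.float64(197.6)), [251, 192, 14, 12, 136]) knob local(scene) [ 54.8 -43.4]
tcp local [-193.9 -177.3] 252.0 [ 3.141e+00 -1.000e-03  4.200e-01] [ 0.9 -0.5 -0.1] 15.1
((np.float64(266.7), np.float64(184.5)), [258, 176, 18, 18, 267]) knob local [ 54.7 -49. ] angles fore,across 0.304 0.272
tcp local [-193.7 -177.1] 252.0 [ 0.3  0.4 -0.5] 15.15
[616.7396315   55.43606329 186.82215084] 1.5041876602036335 [ 56.25364273 -49.25409558] [ 0.31784501 -0.27716907]
```

View pics/t11.png

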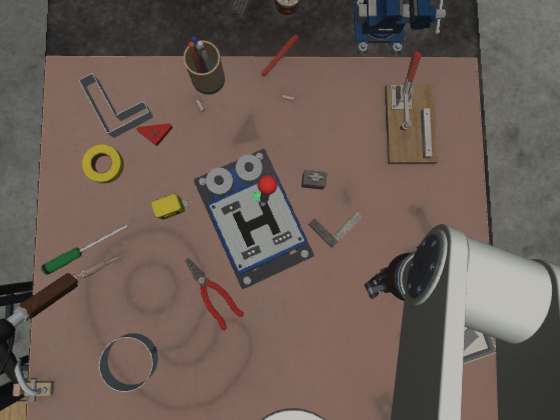

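View pics/s11.png

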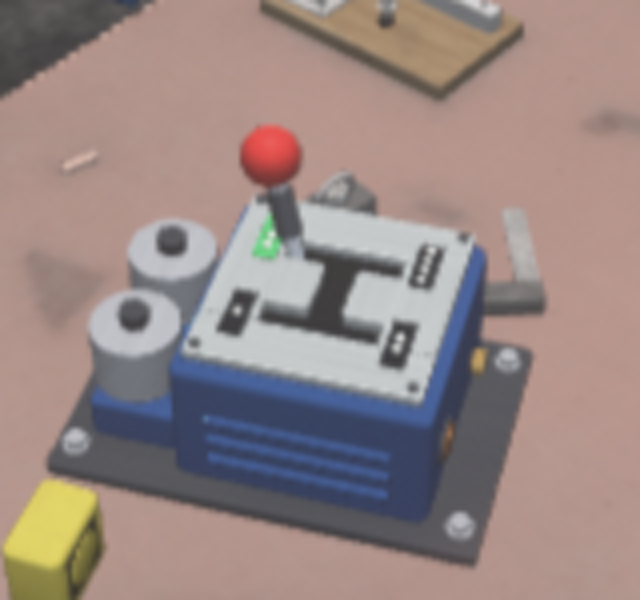

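Knob at local (56, −49) gives fore ≈ 0.31 and across ≈ 0.28 rad. The stem stands at the far end of the right lane by the green tab, the tools look unmoved and the arm is clear.

Run:
```python
from rig import r
print(r.sign_off())
```

```text
the job is handed in; nothing more can be done
None
```

The roller is in third, and I handed the job in at about 15 s of the 67 s allowed. With the fingers shut, I pushed the knob forward to the crossing and then across to the right lane. From there I pushed it forward until the wrist force rose to about 7 N at the end stop. After that I backed the arm well clear.

**Final lever position:** two camera views put the knob at local (56, −49) mm. That is a forward lean of about 0.31 rad and a rightward lean of about 0.28 rad, both inside the required ranges. The two views agreed to 1.5 mm.

**Tools and contact:** in the last top picture all four tools look to be where they lay at the start. I judged that by eye and did not measure it. The arm touched nothing, with the wrist force reading under about 1 N.

**Weaker readings:**
- **Sideways offset:** sideways knob readings mostly came out 3–7 mm short of the nominal 56 mm in both lanes. Either my gate measurement is slightly off or the lever never leaned fully onto its side stops; the final lean is still well past the 0.22 rad needed.
- **Hidden knob:** the arm partly hid the knob mid-way, so I estimated its position at the crossing from its visible edges.

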